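# Brake and wind the clockwork turntable

## Robot

A 6-joint arm with a two-finger parallel gripper is mounted at the origin on the work surface. World frame = base frame: x ahead of the robot, y to its left, z up, the work surface at z = 0. Lengths are in m, angles in rad, forces in N, time in s.
With the tool pointing down it reaches from about 0.35 to 0.875 m from the base axis. Payload 15.5 kg.
Tool frame: the origin (TCP) lies on the mounting face of the last link; the fingertips stand 173 mm ahead of it and the grasp point (between the pads) lies 155 mm ahead of it; x points along the fingers, z is the direction in which the jaws open and shut, and the axes are right-handed (so a half turn about x gives the same grasp; the last joint's range is limited). The gripper opens to 85 mm and grips with 20 to 120 N. Pads are 22 mm wide; open, the fingers measure 114 mm over their backs; the gripper's body (76 mm by 85 mm) begins 54 mm behind the grasp point. The pads swing forward as they close: fully open they stand 13 mm farther back than shut.
Start: joints at [-1.355, 0.494, 1.345, -0, 1.302, -0.096], TCP at [0.191, -0.595, 0.405] pointing down, gripper open.
Joint ranges: [-2.91, 2.91], [-0.82, 2.16], [0.22, 2.67], [-1.22, 4.37], [0.12, 2.79], [-3.08, 3.08]. Speed limits (rad/s): [1.89, 1.89, 2.57, 3.01, 3.01, 3.01].

## Interface

Orientations are given as a rotation vector (axis times angle).
In Python, from bench import arm gives the robot as it stands.
- The arm moves only by the shell command python3 -m inch 'ROWS' [OPENING] [FORCE]. ROWS is JSON, a list of rows, each a list of 4 numbers: the shift along the tool's x, y, z normalised to -1 to 1, where 1 is 25 mm, then the turn about the tool's x normalised to -1 to 1, where 1 is 4 degrees. In form: [[dx, dy, dz, spin], ...]. A call has 1 to 20 rows; each row shifts and turns the commanded pose from where the row before left it, along the tool's axes as they then stand; what a row does not reach is not made up. A row lasts 1/12 s, in which the tool goes at most 41.7 mm and 7.16 degrees, less where a joint would pass 70% of its speed; a pose out of reach is approached as far as the arm can. A call with a number of a shift or a turn outside -1 to 1 is refused whole. A call with a gripper value outside its range is refused whole. OPENING is the gripper's target within -1 to 1 (shut at 1, half-way at 0, fully open at -1), set as the call begins (- or left out, the last holds). The fingers move at their own pace and stop on an object; FORCE is the grip in N (left out, the last holds). Time passes only in rows, so rows that do not move let the fingers close. It gives the time, the measured TCP pose, the force and the opening at its end, in the units of the state.
- arm.read_state(): the state, without advancing time (a new reading comes with each control period).
- arm.camera(name): name is "side" or "top"; returns (picture, depth): 420x560x3 uint8, red, green, blue; 420x560 float32, m along the optical axis (not along the pixel's ray), 0 where there is no reading.
- arm.camera_info(name): a dict with "fx", "fy", "cx", "cy" (pixels), "view" (4x4, takes a point from world to camera coordinates). Camera axes: x right, y up, looking along -z (the intrinsics and any distortion apply to the point x, -y, -z); pixel columns grow to the right and rows downward; lengths in m; the calibration is good to about 2 mm. A picture is of the moment at which its call begins. camera_info takes no time and is no camera call.
- arm.job_done(): hands the job in, once; it reports no verdict.
Trained networks look in the newest picture that a camera, given by its name, has taken for a name from the list of things; names that differ only in an ending like _2 or _b are one class to them, and where a whole thing is asked for, a point or a joint stands for the part that bears it (a point fixed in the world has none). Each returns a list of dicts, best first, with "confidence" (0 to 1); they miss things now and then, are a little off and sometimes report something else, mostly with a low value. They report only what shows in the picture. A call takes as long as a camera call.
- arm.recognise(camera, target): "box" ([left, top, right, bottom] in pixels, round what is visible of it).
The state is a dict: "time": time; "joint_positions": joint angles; "dq": joint speeds; "effort": joint torques, N m; "tool_pos": TCP position; "ee_rot": TCP orientation; "force": force on the tool from outside, world axes, zero at the start; "moment": the same for the moment, N m; "width": finger opening in m.
Only numpy, scipy, OpenCV 4.12 (cv2) and the standard library are available. Lean on these libraries where they do the work, as an engineer would, in place of code of your own. Each camera call takes 0.05 s, during which the arm holds its last target. There are 200 camera calls.

## Task

Get the clockwork turntable ready for painting the vase: first push the red brake lever fully on, so that its shoe sits against the disc, then wind the brass key clockwise, a part turn at a time, until its pointer stands in the green band, and never let it into the red. Leave the brake on and the key where it is, and do not disturb the wet vase or the other things on the table.

Things in the scene. Friction and masses are not known exactly. Their poses are not given: they have to be found in the camera images.
- turntable: clockwork turntable fixed to the table: blue housing 180 deep (x), 340 wide (y), 50 tall; origin under its centre, front facing its own -x. On top: at (0, +90) a white dial 124 across with the winding key at its centre; at (0, -85) an aluminium disc 150 across, its top 72 above the table, carrying the vase; at (-70, 0) the vertical pivot of the brake lever
- key (a joint): brass key, rad, grows clockwise seen from above (vertical axis). 0 = run down, pointer toward the housing's front (-x); dial bands: grey to 3.9, green 4.0 to 4.4, red 4.6 to the stop at 5.0. Starts at 0 to 0.9. A mainspring pulls back more the further it is wound (0.15 to 0.25 N m to turn), but a click holds the key where it is let go
- key_grip (a point): centre of the key's flat upright wing, on the key's axis, 89 above the table. The wing is 60 long (along this frame's x), 9 thick (y) and 34 tall, from 72 to 106 above the table; below it a 12 thick round stem stands on the dial, which is 53 above the table. x points to the pointer
- key_pointer (a point): tip of the thin black pointer that turns with the key just above the dial, 52 from the key's axis, 57 above the table
- brake (a joint): angle of the brake lever in rad: 0 = fully off, 0.8 = fully on (at its stop, the rubber shoe against the disc's rim). Turns clockwise seen from above, the red knob moving from the disc end toward the key end (the housing's +y). Stays where it is left; about 2 N at the knob moves it. Starts between 0 and 0.25
- brake_knob (a point): centre of the top face of the red upright brake knob, 18 diameter and 45 tall, from 56 to 101 above the table, 62 from the lever's pivot and just in front of the housing; the pivot lies along this frame's +x
- vase: blue painted vase, still wet, 60 across and 80 tall, standing loose in the middle of the disc; origin under its base centre
- white_tube: white paint tube with black cap lying on the table in front of the disc end of the turntable, 110 x 34 x 26; origin under its middle
- orange_tube: orange paint tube with black cap lying on the table to the left, 110 x 34 x 26; origin under its middle
- amber_jar: small amber glass jar, 48 diameter, 60 tall, standing behind the key end of the turntable; origin under its base centre
- pink_bottle: pink paint bottle, 50 diameter, 130 tall, standing to the right; origin under its base centre
- medium_bottle: white bottle, 64 diameter, 150 tall, standing to the right; origin under its base centre
- brush: paint brush 180 long lying on the table to the left

How it is judged:
On the way, in this order (a step that is already met when the one before it is completed fails the run):
1. the brake is fully on (at least 0.70 of 0.80 rad) while the key is still short of the green band (value of joint brake above 0.7 rad and value of joint key below 3.9 rad), for 0.2 s.
2. with the brake on, the key is wound into the green band (value of joint brake above 0.7 rad and value of joint key between 3.98 and 4.42 rad), for 0.2 s.
At the end, for the whole second after the job is handed in: The brake lever is fully on (joint above 0.70 rad), the key rests at 3.98 to 4.42 rad (pointer in the green band), the vase stands upright within 15 mm of where it was, and the other loose things are within 30 mm of where they were (all of step 2 and velocity of joint key between -0.05 and 0.05 rad/s and angle between vase's own z axis and vertical below 0.1 rad and distance of vase from where it was at the start of the episode below 0.015 m and distance of each of white_tube, orange_tube, amber_jar, pink_bottle, medium_bottle, brush from where it was at the start of the episode below 0.03 m); the robot touches nothing.
It fails at once if the brake was let off while winding: key beyond 1.1 rad with the brake off (value of joint key above 1.1 rad and value of joint brake below 0.6 rad).
It fails at once if the pointer ran into the red band (key above 4.6 rad) (value of joint key above 4.6 rad).
It fails at once if the vase was shifted more than 15 mm or tipped (distance of vase from where it was at the start of the episode above 0.015 m or angle between vase's own z axis and vertical above 0.2 rad).
It fails at once if another loose thing was shifted more than 30 mm (distance of any of white_tube, orange_tube, amber_jar, pink_bottle, medium_bottle, brush from where it was at the start of the episode above 0.03 m).
It also fails if it takes over 64 s, if anything falls off the work surface, if the arm or the gripper's body presses on something with over 40 N, if the wrist force passes 120 N, or if a joint passes its speed limit or range.

## Working session

There is one attempt and no reset: what is moved stays moved. The work goes in short steps, Python scripts to look and compute and a shell command to move; the robot and the scene stay as the last step left them, time stands still between calls to the robot, and variables do not carry over. Pictures are saved under pics/ and viewed, about 8 in all and at most 12, crops included, and the job is handed in when it is done.

```bash
ls; mkdir -p pics; cat > h.py <<'E'
import numpy as np, cv2
from bench import arm
from scipy.spatial.transform import Rotation as R
def shot(n,f=None,crop=None,scale=1):
    p,d=arm.camera(n)
    if f:
        q=p if crop is None else p[crop[1]:crop[3],crop[0]:crop[2]]
        q=cv2.resize(q,None,fx=scale,fy=scale,interpolation=cv2.INTER_CUBIC)
        cv2.imwrite('pics/'+f,q[:,:,::-1])
    return p,d
def world(n,u,v,z):  # z = depth
    c=arm.camera_info(n); V=np.array(c['view'])
    pc=np.array([(u-c['cx'])/c['fx']*z,-(v-c['cy'])/c['fy']*z,-z,1])
    return (np.linalg.inv(V)@pc)[:3]
def onz(n,u,v,h):   # ray to height h
    a=world(n,u,v,0.1);b=world(n,u,v,1.0);t=(h-a[2])/(b[2]-a[2]);return a+t*(b-a)
def proj(n,P):
    c=arm.camera_info(n); p=np.array(c['view'])@np.r_[P,1]
    return c['cx']+c['fx']*p[0]/-p[2], c['cy']-c['fy']*p[1]/-p[2]
E
python3 - <<'E'
from h import *
s=arm.read_state();print(s['time'],s['tool_pos'],s['ee_rot'],R.from_rotvec(s['ee_rot']).as_matrix().round(3))
p1,d1=shot('top','t1.png');p2,d2=shot('side','s1.png')
for n,d in(('top',d1),('side',d2)):
    print(arm.camera_info(n))
    for t in ['turntable','key','key_grip','key_pointer','brake','brake_knob','vase']:
        for r in arm.recognise(n,t)[:2]:
            b=r['box'];u,v=(b[0]+b[2])/2,(b[1]+b[3])/2;z=d[int(v),int(u)]
            print(n,t,round(r['confidence'],2),np.round(b),world(n,u,v,z).round(3) if z else None)
E
```

```text
pics
0.0 [ 0.19111087 -0.59490638  0.40409674] [ 0.97812143  1.34129504 -0.97672252] [[-0.     0.952  0.306]
 [ 0.001  0.306 -0.952]
 [-1.     0.    -0.001]]
{'fx': 503.04642753100103, 'fy': 503.04642753100103, 'cx': 279.75394510887656, 'cy': 220.14921686123702, 'view': array([[ 0.02772635, -0.99961191, -0.00269837,  0.01482467],
       [ 0.99829707,  0.02755107,  0.0514189 , -0.55361655],
       [-0.0513246 , -0.00411943,  0.99867353, -1.40791794],
       [ 0.        ,  0.        ,  0.        ,  1.        ]])}
top turntable 0.76 [217. 159. 340. 242.] [0.606 0.035 0.054]
top turntable 0.25 [438. 242. 466. 260.] [ 0.479 -0.429  0.1  ]
top key 0.65 [238. 184. 254. 198.] [0.623 0.122 0.11 ]
top key 0.57 [437. 243. 466. 258.] [ 0.482 -0.427  0.099]
top key_grip 0.52 [239. 181. 251. 201.] [0.622 0.125 0.111]
top key_pointer 0.5 [240. 188. 251. 203.] [0.613 0.123 0.082]
top key_pointer 0.46 [231. 141. 251. 160.] [0.741 0.142 0.057]
top brake 0.76 [276. 202. 285. 244.] [0.542 0.028 0.06 ]
top brake_knob 0.7 [273. 205. 286. 242.] [0.541 0.03  0.065]
top brake_knob 0.45 [319. 224. 332. 262.] 
[... 158 characters left out ...]
3709, 'fy': 535.1096128853709, 'cx': 277.22861591623547, 'cy': 214.34144011532658, 'view': array([[-0.79705254, -0.60388249, -0.00576161,  0.42264846],
       [ 0.42522211, -0.56796574,  0.70469929, -0.2829147 ],
       [-0.42882795,  0.55923239,  0.70948271, -1.4598943 ],
       [ 0.        ,  0.        ,  0.        ,  1.        ]])}
side turntable 0.83 [191. 180. 297. 272.] [0.602 0.075 0.048]
side key 0.69 [223. 217. 237. 239.] [0.596 0.142 0.098]
side key_grip 0.56 [224. 215. 234. 236.] [0.606 0.136 0.1  ]
side key_pointer 0.61 [226. 218. 232. 239.] [0.602 0.14  0.092]
side brake 0.53 [252. 214. 284. 231.] [0.544 0.027 0.06 ]
side brake_knob 0.59 [254. 213. 283. 235.] [0.539 0.033 0.061]
```

```bash
python3 - <<'E'
from h import *
p,d=shot('top','t2.png',(200,130,350,270),5.0)
p,d=shot('side','s2.png',(170,150,330,290),5.0)
E
```

```text
(no output)
```

View pics/t2.png

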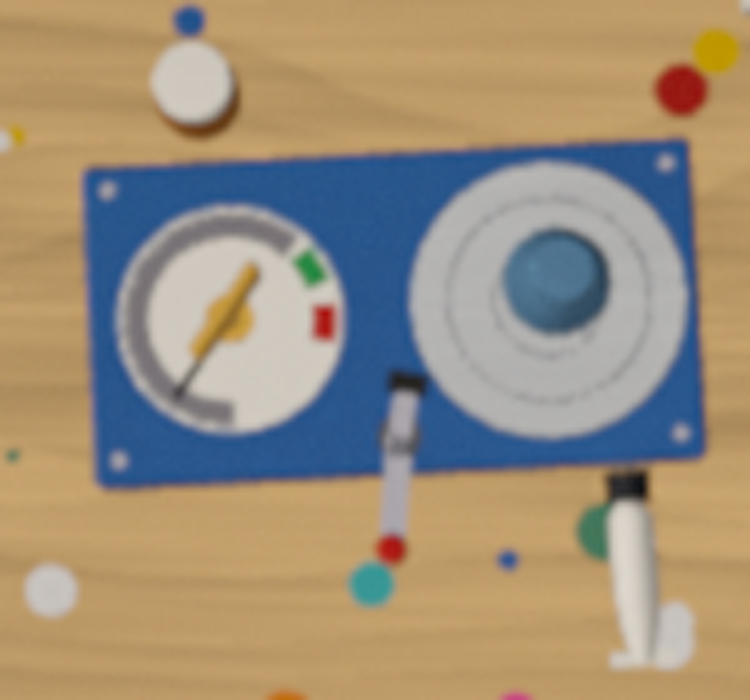

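View pics/t1.png

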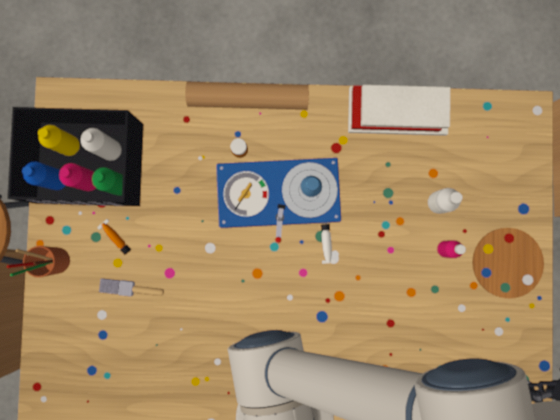

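View pics/s2.png

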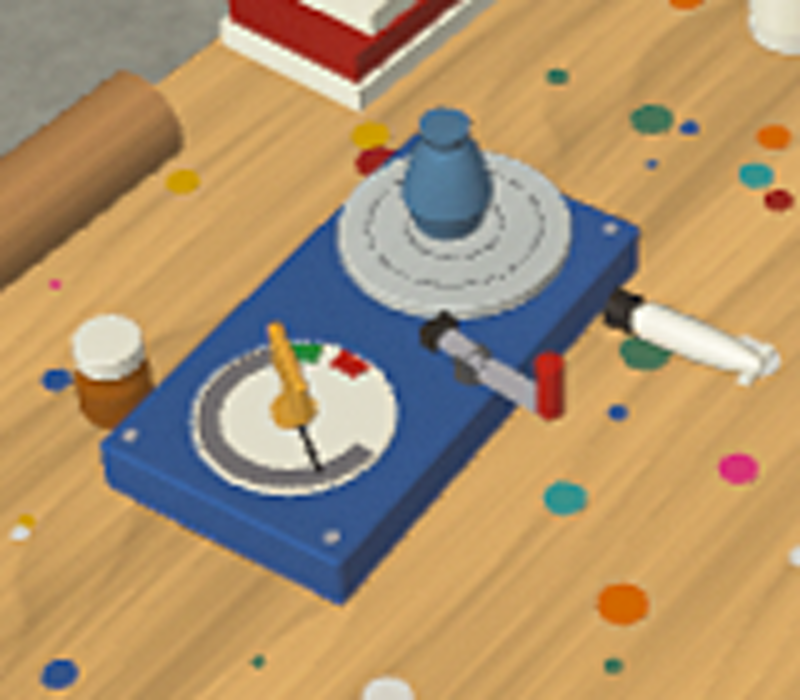

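The crops agree with the boxes: key centre at crop px (230,318), pointer tip at (178,398) down‑left, red knob at (391,549), housing corners clear, and vase at (555,280). The side view confirms the pointer is near the start of the grey band, well away from green and red.

```bash
cat >> h.py <<'E'
def q(u,v): return 200+u/5,130+v/5
E
python3 - <<'E'
from h import *
C=[onz('top',*q(*c),.05)[:2] for c in [(85,170),(688,141),(705,457),(103,488)]]
print(np.round(C,4)); o=np.mean(C,0); 
w=(C[0]+C[3]-C[1]-C[2])/2; dp=(C[0]+C[1]-C[2]-C[3])/2
print('o',o,'w',np.linalg.norm(w),'d',np.linalg.norm(dp)); yaw=np.arctan2(-w[0],w[1]); print('yaw',yaw,np.arctan2(dp[1],dp[0]))
M=np.array([[np.cos(yaw),-np.sin(yaw)],[np.sin(yaw),np.cos(yaw)]])
key=o+M@[0,.09];piv=o+M@[-.07,0]; print('key model',key,'piv',piv)
dc=onz('top',*q(230,320),.053); print('dial',dc, 'disc',onz('top',*q(549,300),.072)[:2],o+M@[0,-.085])
pt=onz('top',*q(178,398),.057)[:2]; v=M.T@(pt-key); print('ptr',pt,np.linalg.norm(v),'key angle',np.arctan2(v[1],-v[0]))
kn=onz('top',*q(391,549),.101)[:2]; k=M.T@(kn-piv); print('knob',kn,np.linalg.norm(k),'ang',np.arctan2(k[1],-k[0]))
# side checks
def qs(u,v): return 170+u/5,150+v/5
print('side knob top',onz('side',*qs(550,358),.101),'side ptr tip',onz('side',*qs(319,470),.057))
# triangulated heights
def tri(a,b):
    A=[];B=[]
    for n,(u,v) in(('top',a),('side',b)):
        p=world(n,u,v,.1);e=world(n,u,v,1.)-p;e/=np.linalg.norm(e);Q=np.eye(3)-np.outer(e,e);A.append(Q);B.append(Q@p)
    return np.linalg.lstsq(np.vstack(A),np.hstack(B),rcond=None)[0]
print('tri knob',tri(q(391,549),qs(550,358)),'ptr',tri(q(178,398),qs(319,470)),'wing far end top',tri(q(253,265),qs(275,326)))
E
```

```text
[[ 0.7022  0.2082]
 [ 0.7275 -0.1256]
 [ 0.5524 -0.1388]
 [ 0.5261  0.1923]]
o [0.62704808 0.03405283] w 0.3334483373725169 d 0.17621720311808634
yaw 0.07738974087608762 0.0827438424556537
key model [0.62008995 0.12378345] piv [0.5572576  0.02864095]
dial [0.62062073 0.12502804 0.053     ] disc [ 0.63437006 -0.04953023] [ 0.63361964 -0.05069276]
ptr [0.57644585 0.15194525] 0.05194125858693218 key angle 0.6504256446441297
knob [0.49631621 0.03244244] 0.06105983653316534 ang 0.13968838643083145
side knob top [0.49330095 0.03426762 0.101     ] side ptr tip [0.57278048 0.15543471 0.057     ]
tri knob [0.4958125  0.03206334 0.09763329] ptr [0.57650513 0.15220047 0.05161599] wing far end top [0.64488505 0.10961294 0.09719432]
```

```bash
python3 -m inch '[[0,0.5,-0.5,0],[0,0.9,-0.95,0],[0,0.9,-0.95,0],[0,0.9,-0.95,0],[0,0.9,-0.95,0],[0,0.9,-0.95,0],[0,0.9,-0.95,0],[0,0.9,-0.95,0],[0,0.9,-0.95,0],[0,0.9,-0.95,0],[0,0.9,-0.95,0],[0,0.9,-0.95,0],[0,0.9,-0.95,0],[0,0.9,-0.95,0],[0,0.9,-0.95,0],[0,0.9,-0.95,0],[0,0.9,-0.95,0],[0,0.9,-0.95,0],[0,0.9,-0.95,0],[0,0.9,-0.95,0]]' 1 60
python3 -m inch '[[0,0,0,-1],[0,0,0,-1],[0,0,0,-1],[0,0,0,-1],[0,0,0,-1],[0,0,0,-1],[0,0,0,-1],[0,0,0,-1],[0,0,0,-1],[0,0,0,-1],[0,0,0,-1],[0,0,0,-1],[0,0,0,-1],[0,0,0,-1],[0,0,0,-1],[0,0,0,-1],[0,0,0,-1],[0,0,0,-1],[0,0,0,-1],[0,0,0,-1]]'
python3 -m inch '[[0,0,0,-1],[0,0,0,-1],[0,0,0,-1],[0,0,0,-1],[0,0,0,-1],[0,0,0,-1],[0,0,0,-1],[0,0,0,-1],[0,0,0,-1],[0,0,0,-1],[0,0,0,-1],[0,0,0,-1],[0,0,0,-0.3],[0,0,0,0]]'
python3 - <<'E'
from h import *
s=arm.read_state();print(s['time'],s['joint_positions'],s['tool_pos'],R.from_rotvec(s['ee_rot']).as_matrix().round(3),s['width'])
E
```

```text
time: 2.57
tool_pos: [0.4687, -0.0173, 0.4049]
ee_rot: [0.977, 1.34, -0.977]
force: [0.5, -1.4, 0.6]
width: 0.0004
time: 4.23
tool_pos: [0.4682, -0.019, 0.4048]
ee_rot: [-0.11, 1.568, 0.11]
force: [0.4, -0.5, -0.5]
width: -0.0
time: 5.4
tool_pos: [0.4682, -0.019, 0.4047]
ee_rot: [-0.775, 1.428, 0.775]
force: [-1.3, -0.0, -0.1]
width: -0.0003
5.4 [-1.68027377e-01  2.74650009e-01  1.71611060e+00  1.76134183e-05
  1.15070423e+00 -1.16279838e+00] [ 0.46822652 -0.01896974  0.40474656] [[ 0.    -0.839  0.545]
 [-0.     0.545  0.839]
 [-1.    -0.     0.   ]] -0.0002755991847258159
```

```bash
python3 -m inch '[[1,0.2,0,0],[1,0,0,0],[1,0,0,0],[1,0,0,0],[1,0,0,0],[1,0,0,0],[0.5,0,0,0],[0,0,0,0],[0,0,0,0]]'
python3 - <<'E'
from h import *
shot('side','s3.png',(200,130,360,270),5.0)
shot('top','t3.png',(220,160,320,260),6.0)
E
```

```text
time: 6.15
tool_pos: [0.4641, -0.0162, 0.2421]
ee_rot: [-0.774, 1.429, 0.775]
force: [-0.4, -0.2, 0.6]
width: 0.0001
```

View pics/s3.png

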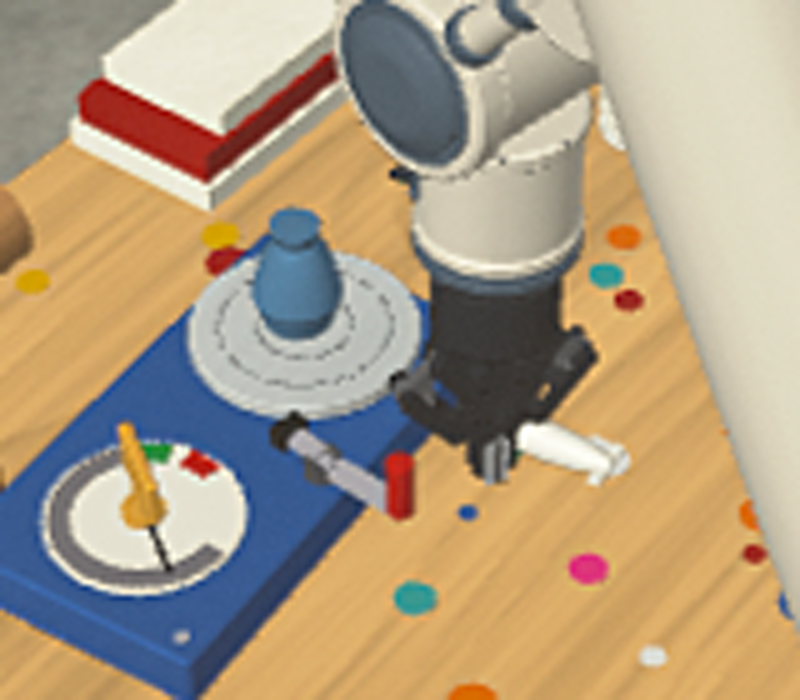

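Fingers closed at crop (490,460), about 35 mm short of the knob at (400,487), at the right height; nothing else near. Push on.

```bash
python3 -m inch '[[0,0,0.4,0],[0,0,0.4,0],[0,0,0.4,0],[0,0,0.2,0],[0,0,0,0],[0,0,0,0]]'
python3 -m inch '[[0,0.1,0.2,0],[0,0.1,0.2,0],[0,0.07,0.2,0],[0,0.03,0.2,0],[0,0,0.2,0],[0,0,0.2,0],[0,0,0,0],[0,0,0,0]]'
python3 - <<'E'
from h import *
p,d=shot('side')
for t in ['brake','brake_knob']:
    for r in arm.recognise('side',t)[:1]:
        b=r['box'];print(t,r['confidence'],b)
E
```

```text
time: 6.75
tool_pos: [0.4832, 0.0136, 0.2422]
ee_rot: [-0.776, 1.428, 0.776]
force: [0.4, -0.2, 0.6]
width: 0.0001
time: 7.42
tool_pos: [0.4937, 0.0426, 0.2423]
ee_rot: [-0.776, 1.427, 0.775]
force: [-0.3, -0.6, 0.1]
width: -0.0003
brake 0.4 [262.0, 222.6, 275.2, 236.3]
```

```bash
python3 -m inch '[[0,0,0.2,0],[0,0,0.2,0],[0,0,0,0],[0,0,0,0]]'
python3 - <<'E'
from h import *
s=arm.read_state();print(s['force'],s['moment'])
shot('side','s4.png',(200,170,320,270),6.0)
E
```

```text
time: 7.9
tool_pos: [0.4988, 0.051, 0.2422]
ee_rot: [-0.776, 1.428, 0.776]
force: [-0.5, -0.1, -0.7]
width: 0.0002
[-0.47692677 -0.10796798 -0.73087301] [-0.00312305  0.07937686  0.00296133]
```

View pics/s4.png

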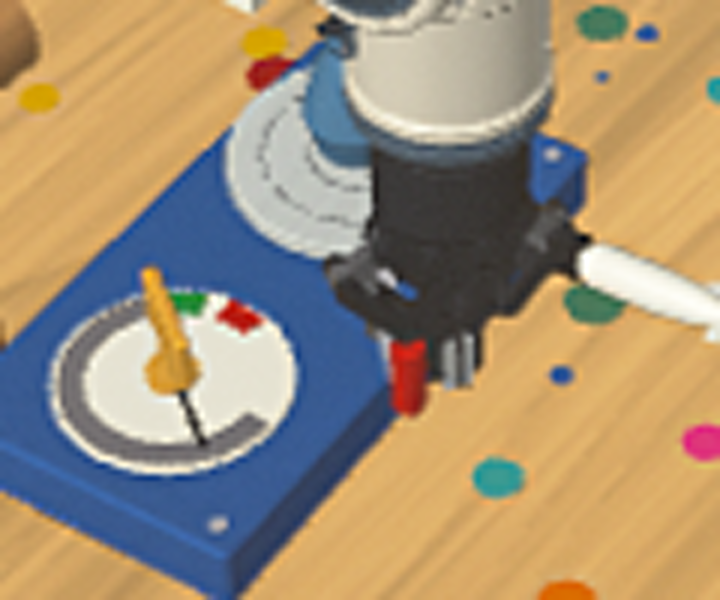

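```bash
cat > k.py <<'E'
from h import *
import sys
def knob(u,v,z):
    piv=np.array([.55726,.02864]);yaw=.08
    M=np.array([[np.cos(yaw),-np.sin(yaw)],[np.sin(yaw),np.cos(yaw)]])
    p=onz('side',u,v,z)[:2];k=M.T@(p-piv);return p.round(4),np.linalg.norm(k).round(4),np.arctan2(k[1],-k[0]).round(3)
def redknob():
    p,d=shot('side');h=cv2.cvtColor(p,cv2.COLOR_RGB2HSV)
    m=(((h[:,:,0]<6)|(h[:,:,0]>174))&(h[:,:,1]>180)&(h[:,:,2]>100)).astype(np.uint8)
    n,_,s,c=cv2.connectedComponentsWithStats(m)
    for i in range(1,n):
        if 225<c[i][0]<300 and 205<c[i][1]<260 and s[i][4]>25:
            print('blob',c[i].round(1),s[i],knob(*c[i],.08))
E
python3 - <<'E'
from k import *
print(knob(268,233,.08)); redknob()
print(knob(170+550/5,150+387/5,.08))
E
```

```text
(array([0.5058, 0.0766]), np.float64(0.0704), np.float64(0.83))
blob [267.7 232. ] [265 227   6  12  57] (array([0.509 , 0.0741]), np.float64(0.0663), np.float64(0.835))
(array([0.4911, 0.0373]), np.float64(0.0667), np.float64(0.21))
```

```bash
python3 -m inch '[[0,0,0.12,0],[0,0,0.12,0],[0,0,0,0],[0,0,0,0]]'; python3 -c "
from k import *
redknob();print(arm.read_state()['force'])"
```

```text
time: 8.33
tool_pos: [0.5003, 0.0533, 0.242]
ee_rot: [-0.779, 1.434, 0.776]
force: [-14.7, -48.0, 10.0]
width: -0.0005
blob [267.5 232.3] [265 227   6  12  57] (array([0.5087, 0.0752]), np.float64(0.0673), np.float64(0.845))
[-14.62451525 -46.76254754  10.43002628]
```

Solid stop at 48 N: the lever is at its stop. Back off, rise, open and go over the key.

```bash
python3 -m inch '[[0,0,-0.4,0],[0,0,-0.4,0],[0,0,-0.4,0],[-1,0,0,0],[-1,0,0,0],[-1,0,0,0],[-1,0,0,0],[-1,0,0,0],[0,0,0,0]]' 
python3 -c "
from k import *
redknob();s=arm.read_state();print(s['force'],s['tool_pos'])
d=np.array([.6203,.1245])-s['tool_pos'][:2];M=R.from_rotvec(s['ee_rot']).as_matrix();print(M.round(3),(M.T@np.r_[d,0]/.025).round(2))
shot('side','s5.png',(170,150,330,290),5.0)"
```

```text
time: 9.13
tool_pos: [0.4863, 0.0304, 0.3713]
ee_rot: [-0.777, 1.422, 0.772]
force: [1.1, 0.1, 0.8]
width: 0.0001
blob [267.5 231.6] [265 226   6  13  57] (array([0.5104, 0.0729]), np.float64(0.0645), np.float64(0.837))
[-0.88073378  0.33232956 -1.04028458] [0.48590364 0.03040303 0.3692307 ]
[[ 0.005 -0.839  0.545]
 [-0.     0.545  0.839]
 [-1.    -0.004  0.002]] [ 0.02 -2.46  6.08]
```

View pics/s5.png

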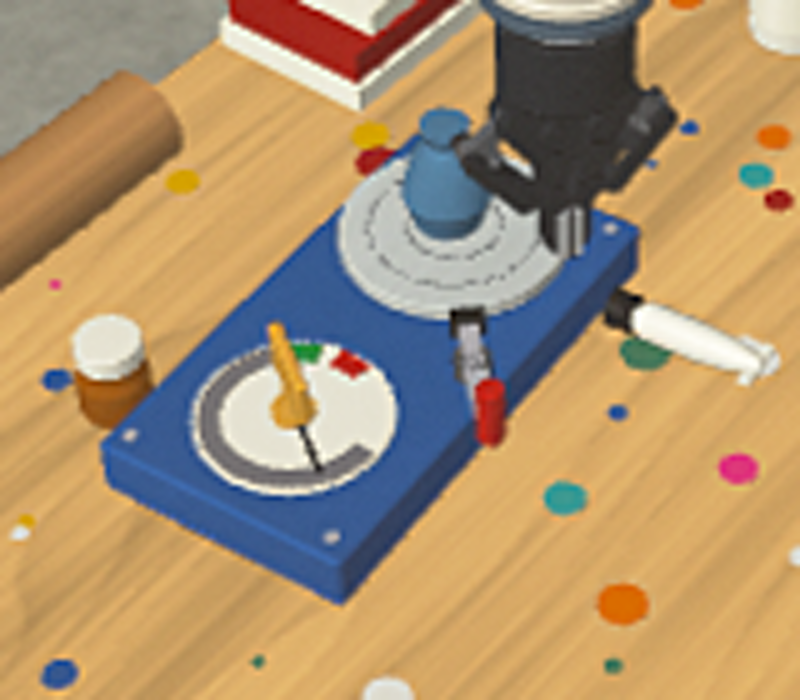

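Shoe is now against the disc (crop (468,320)), knob at (490,412); vase, tube and key unchanged.

```bash
python3 -m inch '[[0,-0.4,0.9,0],[0,-0.4,1,0],[0,-0.4,1,0],[0,-0.4,1,0],[0,-0.4,1,0],[0,-0.4,1,0],[0,0,0.2,0],[0,0,0,0],[0,0,0,0]]' -0.3
python3 -c "
from k import *
s=arm.read_state();print(s['force'],s['tool_pos'],s['width'],s['joint_positions'][5])
print(onz('side',170+294/5,150+418/5,.053))
d=np.array([.6195,.1255])-s['tool_pos'][:2];M=R.from_rotvec(s['ee_rot']).as_matrix();print(M.round(3),(M.T@np.r_[d,0]/.025).round(2))
shot('side','s6.png',(170,150,330,290),5.0)"
```

```text
time: 9.98
tool_pos: [0.6182, 0.1256, 0.3657]
ee_rot: [-0.775, 1.43, 0.777]
force: [-0.7, -0.5, 0.3]
width: 0.0553
[-0.68987445 -0.48309846  0.27993968] [0.61821888 0.12562843 0.36572011] 0.05533335499316331 -0.8894220783184524
[0.61457303 0.12997546 0.053     ]
[[-0.003 -0.839  0.544]
 [-0.     0.544  0.839]
 [-1.     0.002 -0.002]] [-0.   -0.05  0.02]
```

View pics/s6.png

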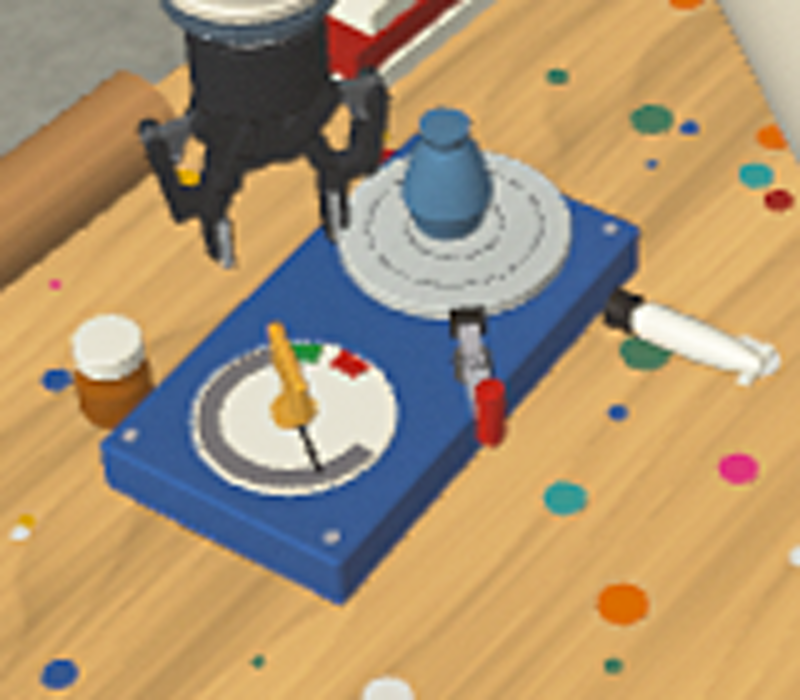

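Gripper open above the key, jaws across the wing direction. Descend.

```bash
python3 -m inch '[[0.8,0,0,0],[0.8,0,0,0],[0.8,0,0,0],[0.8,0,0,0],[0.8,0,0,0],[0.4,0,0,0],[0.3,0,0,0],[0,0,0,0],[0,0,0,0]]'
python3 -c "
from h import *
shot('side','s7.png',(190,180,270,250),8.0)
shot('top','t7.png',(205,150,275,220),8.0)"
```

```text
time: 10.78
tool_pos: [0.6189, 0.1256, 0.2502]
ee_rot: [-0.775, 1.428, 0.775]
force: [-0.0, 0.8, -0.2]
width: 0.0552
```

View pics/s7.png

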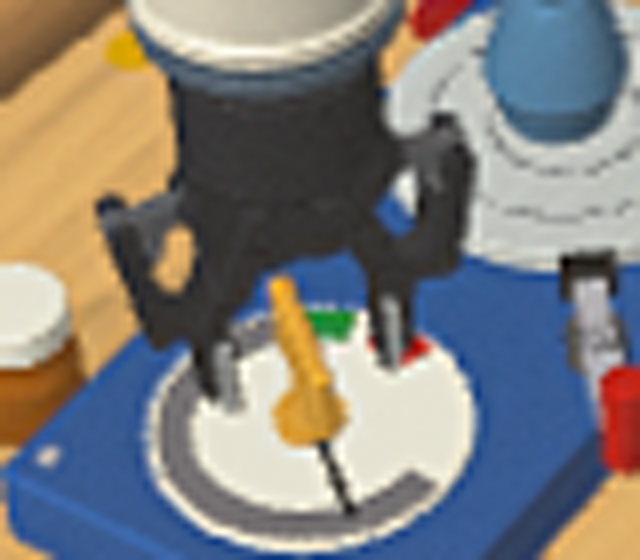

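Wing at crop (300,335) lies midway between the fingers (225,380) and (393,335). Close.

```bash
python3 -m inch '[[0,0,0,0],[0,0,0,0],[0,0,0,0],[0,0,0,0],[0,0,0,0],[0,0,0,0],[0,0,0,0]]' 1 40
python3 -c "
from h import *
s=arm.read_state();print(s['force'],s['moment'],R.from_rotvec(s['ee_rot']).as_matrix()[:,2])"
```

```text
time: 11.47
tool_pos: [0.6189, 0.1258, 0.25]
ee_rot: [-0.776, 1.428, 0.775]
force: [-1.5, -2.5, 6.6]
width: 0.0082
[-1.54965277 -2.45198025  6.64349164] [-0.35766273  0.33899959  0.16457858] [ 5.44400554e-01  8.38825388e-01 -7.46776970e-05]
```

```bash
python3 -m inch '[[0,0,0,0.5],[0,0,0,0.8],[0,0,0,0.8],[0,0,0,0.8],[0,0,0,0.8],[0,0,0,0.8],[0,0,0,0.8],[0,0,0,0.8],[0,0,0,0.8],[0,0,0,0.8],[0,0,0,0.8],[0,0,0,0],[0,0,0,0]]'
python3 -c "
from h import *
s=arm.read_state();print(s['force'],s['moment'],s['joint_positions'][5],R.from_rotvec(s['ee_rot']).as_matrix()[:,2],s['width'])
shot('top','t8.png',(205,150,275,220),8.0);shot('side','s8.png',(190,180,270,250),8.0)"
```

```text
time: 12.55
tool_pos: [0.6193, 0.1261, 0.25]
ee_rot: [-0.316, 1.546, 0.316]
force: [4.4, 4.7, 2.9]
width: 0.0084
[4.37083591 4.69409674 2.91422533] [ 0.67949753 -0.5242688  -0.1547904 ] -0.2971355598970823 [0.91979583 0.39239372 0.00166966] 0.00838337317863208
```

View pics/s8.png

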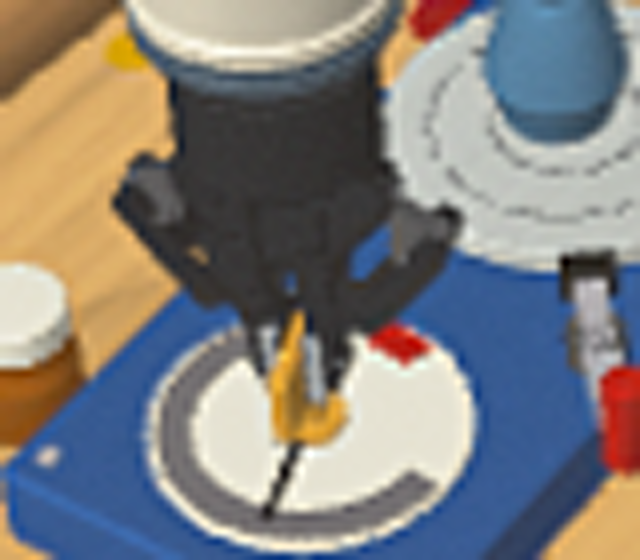

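Pointer turned clockwise with the wing in the jaws (tip now crop (267,515)), forces under 7 N. Continue.

```bash
python3 -m inch '[[0,0,0,0.8],[0,0,0,0.8],[0,0,0,0.8],[0,0,0,0.8],[0,0,0,0.8],[0,0,0,0.8],[0,0,0,0.8],[0,0,0,0.8],[0,0,0,0.8],[0,0,0,0.8],[0,0,0,0.8],[0,0,0,0.8],[0,0,0,0.8],[0,0,0,0.8],[0,0,0,0.8],[0,0,0,0.8],[0,0,0,0.8],[0,0,0,0.8],[0,0,0,0],[0,0,0,0]]'
python3 -m inch '[[0,0,0,0.8],[0,0,0,0.8],[0,0,0,0.8],[0,0,0,0.8],[0,0,0,0.8],[0,0,0,0.8],[0,0,0,0.8],[0,0,0,0.8],[0,0,0,0.8],[0,0,0,0.8],[0,0,0,0.8],[0,0,0,0.8],[0,0,0,0.8],[0,0,0,0.8],[0,0,0,0.8],[0,0,0,0.8],[0,0,0,0],[0,0,0,0]]'
python3 -c "
from h import *
s=arm.read_state();print(s['force'],s['moment'],s['joint_positions'][5],s['width']);z=R.from_rotvec(s['ee_rot']).as_matrix()[:,2];print('turned',.9953-np.arctan2(z[1],z[0]))
shot('side','s9.png',(190,180,270,250),8.0)"
```

```text
time: 14.32
tool_pos: [0.6204, 0.126, 0.2501]
ee_rot: [0.473, 1.515, -0.47]
force: [12.8, 2.9, -3.4]
width: 0.008
time: 15.82
tool_pos: [0.6209, 0.1251, 0.2501]
ee_rot: [1.155, 1.239, -1.15]
force: [15.4, -7.4, -6.3]
width: 0.0084
[15.44211424 -7.37162446 -6.34884306] [-1.018474   -2.46253627  0.01289764] 1.601554778818964 0.008404832479379664
turned 2.490947986192984
```

View pics/s9.png

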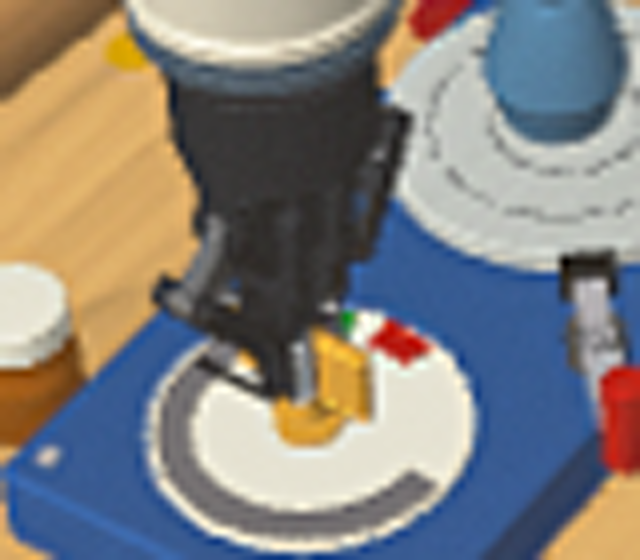

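```bash
python3 -m inch '[[0,0,0,0.8],[0,0,0,0.8],[0,0,0,0.8],[0,0,0,0.8],[0,0,0,0.8],[0,0,0,0.8],[0,0,0,0.8],[0,0,0,0.8],[0,0,0,0.8],[0,0,0,0.8],[0,0,0,0.8],[0,0,0,0.8],[0,0,0,0.8],[0,0,0,0.8],[0,0,0,0.8],[0,0,0,0.8],[0,0,0,0.8],[0,0,0,0],[0,0,0,0],[0,0,0,0]]'
python3 -c "
from h import *
s=arm.read_state();print(s['force'],s['moment'],s['joint_positions'][5],s['width']);z=R.from_rotvec(s['ee_rot']).as_matrix()[:,2];a=.9953-np.arctan2(z[1],z[0]);print('turned',a, a+2*np.pi)
shot('side','s10.png',(190,180,270,250),8.0)"
```

```text
time: 17.53
tool_pos: [0.6205, 0.1242, 0.2501]
ee_rot: [1.819, 0.656, -1.813]
force: [13.1, -17.5, -2.2]
width: 0.0081
[ 13.05318487 -17.49775596  -2.22936388] [-2.73212806 -2.00065013 -0.01137232] 2.5505947543210303 0.008136621491249232
turned 3.4399909570436473 9.723176264223234
```

View pics/s10.png

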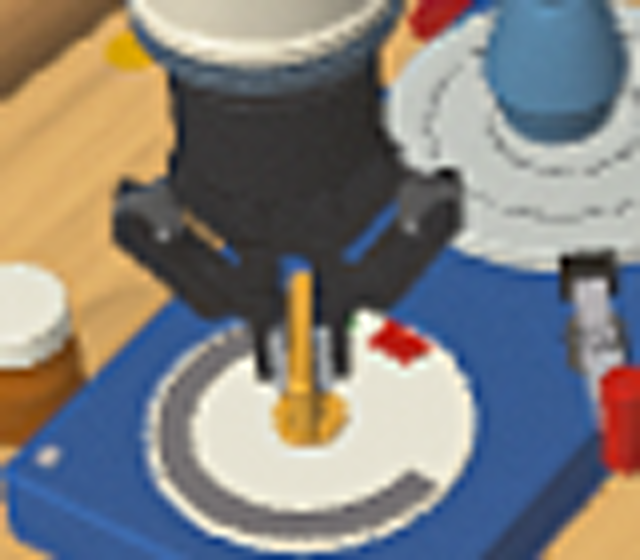

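```bash
python3 -m inch '[[0,0,0,0.6],[0,0,0,0.6],[0,0,0,0.4],[0,0,0,0],[0,0,0,0],[0,0,0,0]]'
python3 -c "
from h import *
s=arm.read_state();z=R.from_rotvec(s['ee_rot']).as_matrix()[:,2];print('turned',.9953-np.arctan2(z[1],z[0]),s['joint_positions'][5],s['force'])"
python3 -m inch '[[0,0,0,0],[0,0,0,0],[0,0,0,0],[0,0,0,0],[0,0,0,0],[0,0,0,0]]' -0.3
python3 -m inch '[[-0.5,0,0,0],[-1,0,0,0],[-1,0,0,0],[-1,0,0,0],[-1,0,0,0],[-1,0,0,0],[0,0,0,0]]'
python3 -c "
from k import *
redknob();shot('side','s11.png',(180,170,280,250),8.0);shot('top','t11.png')"
```

```text
time: 18.08
tool_pos: [0.6204, 0.1241, 0.2501]
ee_rot: [1.89, 0.565, -1.884]
force: [11.6, -18.3, -1.7]
width: 0.0084
turned 3.5516262217203307 2.6622369377118527 [ 11.61005151 -18.25182889  -1.70897344]
time: 18.58
tool_pos: [0.6187, 0.126, 0.2496]
ee_rot: [1.889, 0.568, -1.89]
force: [-0.4, -0.4, -0.4]
width: 0.0552
time: 19.17
tool_pos: [0.6197, 0.126, 0.3933]
ee_rot: [1.897, 0.566, -1.882]
force: [0.2, -0.1, 0.4]
width: 0.0555
blob [267.4 231.6] [265 226   6  13  55] (array([0.5106, 0.0731]), np.float64(0.0645), np.float64(0.841))
```

View pics/s11.png

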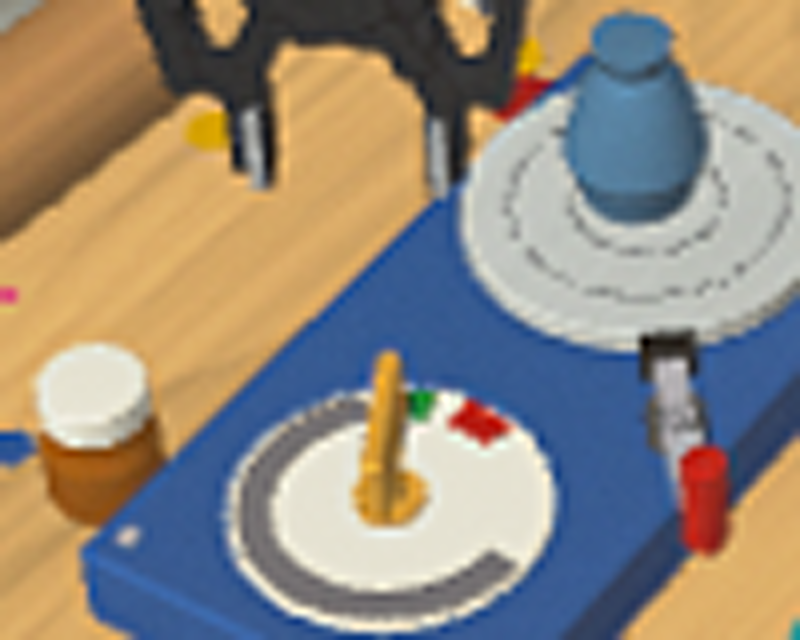

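Shoe is still on the disc, and the wing points to the green band (crop (422,405)). I'll clear the arm out of the top view and check by numbers.

```bash
python3 -m inch '[[0,0.4,0.5,0],[0,0.7,0.86,0],[0,0.7,0.86,0],[0,0.7,0.86,0],[0,0.7,0.86,0],[0,0.7,0.86,0],[0,0.7,0.86,0],[0,0.7,0.86,0],[0,0.7,0.86,0],[0,0.7,0.86,0],[0,0.7,0.86,0],[0,0.7,0.86,0],[0,0.7,0.86,0],[0,0.7,0.86,0],[0,0.7,0.86,0],[0,0.7,0.86,0],[0,0.7,0.86,0],[0,0.7,0.86,0],[0,0.3,0.4,0],[0,0,0,0]]'
python3 - <<'E'
from k import *
p,d=shot('top','t12.png'); redknob()
t1=cv2.imread('pics/t1.png')[:,:,::-1]
key=np.array([.6203,.1245]);yaw=.08
def prof(img,r,h,nm):
    g=cv2.cvtColor(np.ascontiguousarray(img),cv2.COLOR_RGB2GRAY).astype(np.float32)
    A=np.arange(0,2*np.pi,.03);U=[]
    for a in A:
        v=np.array([-np.cos(a),np.sin(a)]);M=np.array([[np.cos(yaw),-np.sin(yaw)],[np.sin(yaw),np.cos(yaw)]])
        U.append(proj('top',np.r_[key+M@v*r,h]))
    U=np.array(U,np.float32);s=cv2.remap(g,U[:,0],U[:,1],cv2.INTER_LINEAR).ravel()
    i=np.argsort(s)[:9];print(nm,r,[(round(float(A[k]),2),int(s[k])) for k in sorted(i)])
    return A,s
for r in(.034,.037):
    prof(t1,r,.057,'before');prof(p,r,.057,'after')
# wing: brass pixels' principal axis, before/after
for nm,im in(('before',t1),('after',p)):
    h=cv2.cvtColor(np.ascontiguousarray(im),cv2.COLOR_RGB2HSV);m=(h[:,:,0]>12)&(h[:,:,0]<25)&(h[:,:,1]>140)
    v,u=np.nonzero(m[178:205,228:262]);P=np.array([onz('top',a+228,b+178,.1)[:2] for a,b in zip(u,v)])
    c=P.mean(0);w,E=np.linalg.eigh(np.cov((P-c).T));e=E[:,1];a=np.pi+yaw-np.arctan2(e[1],e[0]);print(nm,len(P),c,'wing angle mod pi',a%np.pi,(a%np.pi)+np.pi,w)
s=cv2.absdiff(np.ascontiguousarray(t1),p).sum(2)
for t in ['vase','white_tube','orange_tube','amber_jar','pink_bottle','medium_bottle','brush']:
    r=arm.recognise('top',t)[:1];print(t,[(np.round(x['box']),round(x['confidence'],2)) for x in r])
E
```

```text
time: 20.98
tool_pos: [0.467, -0.353, 0.3862]
ee_rot: [1.891, 0.566, -1.893]
force: [-0.5, -0.4, -0.3]
width: 0.0556
blob [267.5 231.5] [265 226   6  13  56] (array([0.5106, 0.0728]), np.float64(0.0642), np.float64(0.839))
before 0.034 [(0.66, 158), (0.69, 144), (0.72, 137), (0.75, 135), (0.78, 146), (0.81, 161), (3.51, 166), (3.54, 165), (3.57, 166)]
after 0.034 [(3.99, 180), (4.02, 170), (4.05, 158), (4.08, 146), (4.11, 138), (4.14, 135), (4.17, 142), (4.2, 159), (4.23, 175)]
before 0.037 [(0.6, 188), (0.63, 172), (0.66, 153), (0.69, 135), (0.72, 133), (0.75, 139), (0.78, 152), (0.81, 168), (0.84, 182)]
after 0.037 [(3.99, 192), (4.02, 186), (4.05, 170), (4.08, 154), (4.11, 140), (4.14, 136), (4.17, 150), (4.2, 167), (4.23, 183)]
before 79 [0.61889729 0.12378633] wing angle mod pi 0.6317313945321708 3.773324048121964 [2.34346857e-05 1.40542775e-04]
after 79 [0.61889537 0.12378646] wing angle mod pi 1.0774728664961093 4.219065520085902 [2.34082237e-05 1.39815834e-04]
vase [(array([299., 175., 323., 198.]), 0.86)]
white_tube []
orange_tube [(array([ 97., 224., 132., 255.]), 0.75)]
amber_jar [(array([232., 138., 248., 160.]), 0.54)]
pink_bottle []
medium_bottle [(array([428., 190., 464., 214.]), 0.76)]
brush [(array([ 96., 279., 164., 296.]), 0.84)]
```

```bash
python3 - <<'E'
from h import *
a=cv2.imread('pics/t1.png');b=cv2.imread('pics/t12.png');d=cv2.absdiff(a,b).max(2)
for n,(x0,y0,x1,y1) in dict(vase=(298,174,325,201),white=(316,220,340,266),amber=(228,134,250,160),orange=(98,220,134,256),pink=(435,238,470,262),brush=(95,275,165,300)).items(): print(n,d[y0:y1,x0:x1].mean().round(1),d[y0:y1,x0:x1].max())
p,_=arm.camera('side')
for t in ['white_tube','pink_bottle','vase']: print(t,[(x['box'],x['confidence']) for x in arm.recognise('side',t)[:1]])
arm.job_done()
E
```

```text
vase 2.4 5
white 2.5 5
amber 2.5 5
orange 2.6 11
pink 79.6 159
brush 2.5 5
white_tube [([248.8, 174.2, 269.6, 198.1], 0.56)]
pink_bottle []
vase [([246.3, 174.2, 267.5, 196.7], 0.81)]
the job is handed in; nothing more can be done
```

I pushed the brake fully on, then wound the key into the green band in one grip of about 3.55 rad clockwise. I handed the job in at about 21 s of the 64 s allowed, with the hand raised and touching nothing.

**Last checks**
- **Brake:** the lever met its stop at about 48 N at the wrist. Its shoe sits on the disc, and the knob was in the same place after the winding.
- **Key:** three estimates put it in green (4.0 to 4.4): the pointer at about 4.14 rad, the wing at about 4.22, and the tool's turn at about 4.2. The side force while winding reached about 22 N.
- **Vase, white tube, orange tube, jar and brush:** the top pictures before and after differ only by noise at each of them.

**Not confirmed**
- **Pink bottle:** the arm hid it in the final top picture, and neither camera's recogniser found it. The fingertips passed at about 0.22 m, above its 0.13 m height.
- **Medium bottle:** checked only by the recogniser, which found it in the final top picture but was not run on it at the start.
- **White tube recogniser:** it missed the tube in the top view. In the side view it gave a box that is really the vase, so I relied on the picture comparison.

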